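Throw back the pawl of a ratchet lift stand with a screwdriver and lower the carburettor

ROBOT

A 6-joint arm with a two-finger parallel gripper is mounted at the origin on a cart in front of the work surface, level with it; the furniture and walls round the work are solid. World frame = base frame: x ahead of the robot, y to its left, z up, the work surface at z = 0. Lengths are in m, angles in rad, forces in N, time in s.
With the tool pointing down it reaches from about 0.375 to 0.975 m from the base axis. Payload 3.8 kg.
Tool frame: the origin (TCP) lies at the very end of the fingers, on their centre line; the grasp point (between the pads) lies 19 mm behind it; z points along the fingers, y is the direction in which the jaws open and shut (so a half turn about z gives the same grasp; the last joint's range is limited). The gripper opens to 85 mm and grips with 20 to 120 N. Pads are 22 mm wide; open, the fingers measure 114 mm over their backs; the gripper's body (76 mm by 85 mm) begins 54 mm behind the grasp point. The pads swing forward as they close: fully open they stand 13 mm farther back than shut.
Start: joints at [1.199, 0.264, 1.604, -0, 1.274, -0.037], TCP at [0.222, 0.638, 0.231] pointing down, gripper open.
Joint ranges: [-2.63, 2.63], [-0.94, 2.18], [0.31, 2.57], [-1.31, 4.45], [0, 2.66], [-2.55, 2.55]. Speed limits (rad/s): [2.57, 2.57, 3.14, 3.14, 3.14, 3.14].

INTERFACE

Orientations are given as a rotation vector (axis times angle).
In Python, from workcell import read_state, read_camera, camera_info, finish_job gives the robot as it stands. The module is installed in compiled form; this text tells all that it offers.
- The arm moves only by the tool play_rows, never from a script. Its argument "motion" is a list of rows, each a list of 5 numbers: the shift along the tool's x, y, z in units of 1000 mm (1.0 is 1000 mm), then the turn about the tool's z in units of 2 pi rad (1.0 is 2 pi rad), then the finger opening in mm, from 0 to 85.4. A call has 1 to 5 rows; each row shifts and turns the commanded pose from where the row before left it, along the tool's axes as they then stand; what a row does not reach is not made up. A row lasts 1/8 s, in which the tool goes at most 62.5 mm and 10.7 degrees, less where a joint would pass 70% of its speed; a pose out of reach is approached as far as the arm can. A call with a number of a shift or a turn outside -1 to 1 is refused whole. A call with a gripper value outside its range is refused whole. The fingers move at their own pace and stop on an object; "squeeze" is the grip in N (left out, the last holds). Time passes only in rows, so rows that do not move let the fingers close. It gives the time, the measured TCP pose, the force and the opening at its end, in the units of the state.
- read_state(): the state, without advancing time (a new reading comes with each control period).
- read_camera(name): name is "side" or "top" or "wrist"; returns the picture (420x560x3 uint8, red, green, blue); there is no depth.
- camera_info(name): a dict with "intrinsics" (3x3 intrinsics, pixels), "pose" (4x4, takes a point from camera to world coordinates). Camera axes: x right, y down, z forward; pixel columns grow to the right and rows downward; lengths in m; the calibration is good to about 2 mm. A picture is of the moment at which its call begins: read the wrist's pose just before it. camera_info takes no time and is no camera call; for the wrist camera it gives the pose at the moment of the call.
- finish_job(): hands the job in, once; it reports no verdict.
The state is a dict: "time": time; "q": joint angles; "joint_vel": joint speeds; "joint_torque": joint torques, N m; "tool_pos": TCP position; "tcp_rot": TCP orientation; "wrist_force": force on the tool from outside, world axes, zero at the start; "torque": the same for the moment, N m; "width": opening from 0.0 (shut) to 1.0 (fully open).
Only numpy, scipy, OpenCV 4.12 (cv2) and the standard library are available. Lean on these libraries where they do the work, as an engineer would, in place of code of your own. Each camera call takes 0.05 s, during which the arm holds its last target. There are 200 camera calls.

TASK

The carburettor has been worked on at height and has to come down: with the screwdriver's shank under the pawl of the ratchet lift stand, flick the pawl out of the rack and right over until it lies back on its stop, keeping the gripper itself off the pawl. Then bring the lift's table gently all the way down onto its buffer, with the carburettor still standing on it. Leave the screwdriver lying on the bench, clear of the stand, and everything else on the bench where it is.

Things in the scene. Friction and masses are not known exactly. Their poses are not given: they have to be found in the camera images.
- lift: ratchet lift stand, grey paint and steel, fixed. Origin on the bench; x to its back, y to its left seen from the front, z up. Base plate x -0.105 to 0.085, y -0.130 to 0.140, 12 mm thick. At y -0.065: two guide rods (x 0.030, 0.29 high), before them the toothed rack, which moves with the table, before it the pawl. Table at the left, y -0.002 to 0.122. Right of the pawl (-y) is open
- pawl_pivot (a point): pivot of the pawl, at (-0.050, -0.065, 0.083) in the stand's frame, axis along its y. Two cheeks carry it: stand y -0.080 to -0.050, x -0.078 to -0.038, ending 10 mm above the pivot. The rack's tooth tips are at x -0.018, so a gap 20 mm wide is open (x -0.038 to -0.018) for a shank passed along y from the right at pivot height, below the leaning pawl
- pawl_nose (a point): nose of the pawl, 55 mm from its pivot (free end 58 mm). The pawl is a plain steel bar, 12 mm wide along the stand's y (-0.071 to -0.059); its rack-side face lies 5 mm off the line from pivot to nose; round boss 8.5 mm in radius at the pivot
- pawl (a joint): angle of the pawl, rad: at 0 it leans on the rack, the line from pivot to nose 50 degrees above level, toward the rack (stand +x); grows as it turns up and over to the stand's front; upright at 0.70, beyond 0.75 it falls over by its own weight (0.08 kg, light hinge) onto its stop at 1.66; short of upright it falls back. about 0 to 0.1 at the start
- lift_table (a joint): height of the table above its lowest place, m: 0 = down on the buffer, 0.0785 at the start. A gas strut balances it: it stays where it is left and needs about 4 to 8 N to be moved. With the pawl in the rack it rises freely but goes down by at most one tooth (14 mm)
- lift_handle (a point): middle of the table's front bar handle: round bar 10 mm thick, straight for 54 mm along the stand's y, 41 mm clear of the table's front edge, in the middle of the table's thickness; moves with the table. At table height 0 it lies at (-0.130, 0.060, 0.041) in the stand's frame. It can be pinched or pressed down from above
- table_top (a point): middle of the table's rubber mat, on its upper face; table 124 x 124 mm, rim 4 mm higher than the mat; moves with the table, axes like the stand's. At table height 0 it lies 48 mm above the bench
- carburettor: grey cast carburettor top, 81 x 77 x 50 mm, 0.42 kg give or take 30 %, standing loose on the table. Origin in the middle of its underside, z up
- screwdriver: screwdriver, 163 mm long, black and yellow handle, 0.11 kg, lying on the bench right of the stand. Origin under its middle at bench height when it lies; y points along it to the tip, z up as it lies
- screwdriver_handle (a point): centre of the screwdriver's handle: round, 28 mm thick, 80 mm long, this point half-way along it and 15 mm above the bench; 121 mm from the tip measured along the tool
- screwdriver_tip (a point): tip of the screwdriver's round shank: 5 mm thick, 80 mm long from handle to tip; as the tool lies, the shank slopes down from 13 mm high at the handle to 2.4 mm at the tip
- bowl_casting: grey cast carburettor bowl, 75 x 96 x 34 mm, on the bench; stays where it is
- castle_nut: black castle nut, 30 x 34 x 22 mm, on the bench before the stand; stays where it is
- plunger_cap: black round cap, 38 mm wide, 26 mm high, on the bench; stays where it is
- pliers: slip-joint pliers with red grips, 192 mm long, on the bench near the screwdriver; stay where they are
- tape_roll: black roll of tape, 55 mm wide, 19 mm high, on the bench right of the stand; stays where it is
- parts_brush: purple hand brush, 85 mm long, 55 mm high, on the bench left of the stand; stays where it is
- mug: white mug, 94 mm high, at the left of the bench; stays where it is
There are look-alikes about, which are no part of the job. What is shaped like the carburettor but orange is not meant.

How it is judged:
On the way, in this order (a step that is already met when the one before it is completed fails the run):
1. the screwdriver lifts the pawl out of the rack (contact force between screwdriver and pawl above 0.02 N and value of joint pawl above 0.15 rad).
2. the pawl lies back on its stop, the table still up (value of joint pawl above 1.5 rad and value of joint lift_table above 0.03 m), for 0.2 s.
3. the table is down on its buffer with the pawl thrown back (value of joint pawl above 1.5 rad and value of joint lift_table below 0.004 m), for 0.2 s.
At the end, for the whole second after the job is handed in: The pawl lies back (angle over 1.5 rad); the table is within 4 mm of its buffer; the carburettor stands upright and still on the table, within 35 mm of its middle each way; the screwdriver lies still on the bench top, not touching the stand (all of step 3 and x of carburettor in the frame of table_top between -0.035 and 0.035 m and y of carburettor in the frame of table_top between -0.035 and 0.035 m and z of carburettor in the frame of table_top below 0.008 m and angle between carburettor's own z axis and vertical below 0.1 rad and linear speed of each of carburettor, screwdriver below 0.02 m/s and height (world z) of screwdriver_handle between 0 and 0.022 m and height (world z) of screwdriver_tip below 0.035 m and contact force between screwdriver and lift below 0.05 N).
It fails at once if the gripper or arm touches the pawl (contact force between any of the fingers, the arm and pawl above 0.3 N).
It fails at once if the table is let down faster than 0.2 m/s (velocity of joint lift_table below -0.2 m/s).
It fails at once if another thing on the bench is shoved by more than 30 mm (distance of any of bowl_casting, castle_nut, plunger_cap, pliers, tape_roll, parts_brush, mug from where it was at the start of the episode above 0.03 m).
It also fails if it takes over 67 s, if anything falls off the work surface, if the arm or the gripper's body presses on something with over 40 N, if the wrist force passes 120 N, or if a joint passes its speed limit or range.

## Working session

There is one attempt and no reset: what is moved stays moved. The work goes in short steps, Python scripts to look and compute and a tool call to move; the robot and the scene stay as the last step left them, time stands still between calls to the robot, and variables do not carry over. Pictures are saved under pics/ and viewed, about 8 in all and at most 12, crops included, and the job is handed in when it is done.

Besides the shell and the picture viewer there is one more tool, called after "Request:" in YAML: its name, and indented under it one key for each argument. play_rows: Moves the arm, as the interface text tells. Shifts and turns lie within -1 to 1; 1 stands for 1000 mm of shift or 2 pi rad of turn. Its arguments: {"type":"object","properties":{"motion":{"type":"array","items":{"type":"array","items":{"type":"number"}}},"squeeze":{"type":"number"}},"required":["motion"]}

```bash
mkdir -p pics; cat > h.py <<'E'
import numpy as np, cv2
from workcell import *
from scipy.spatial.transform import Rotation as R
def ray(cam,u,v,z,info=None):
    i=info or camera_info(cam);K=np.array(i["intrinsics"]);P=np.array(i["pose"])
    d=P[:3,:3]@np.linalg.inv(K)@[u,v,1];o=P[:3,3]
    return o+d*(z-o[2])/d[2]
def proj(cam,p,info=None):
    i=info or camera_info(cam);K=np.array(i["intrinsics"]);P=np.array(i["pose"])
    c=K@(P[:3,:3].T@(np.array(p)-P[:3,3]));return c[:2]/c[2]
def save(cam,name,crop=None,s=1):
    im=read_camera(cam)[:,:,::-1]
    if crop: im=im[crop[1]:crop[3],crop[0]:crop[2]]
    cv2.imwrite("pics/"+name+".png",cv2.resize(np.ascontiguousarray(im),None,fx=s,fy=s,interpolation=cv2.INTER_CUBIC))
E
python3 - <<'E'
from h import *
s=read_state();print(s)
for c in ["side","top","wrist"]:
    i=camera_info(c);print(c,np.round(i["intrinsics"],1).tolist(),np.round(i["pose"],3).tolist())
save("top","top1",s=1.42);save("side","side1",s=1.42)
E
```

```text
{'time': 0.0, 'q': array([ 1.19909104e+00,  2.64781724e-01,  1.60534969e+00, -1.67055185e-05,
        1.27368950e+00, -3.69154428e-02]), 'joint_vel': array([-1.01878382e-03,  2.08037290e-03, -6.24183240e-04,  3.41933002e-04,
        2.21172103e-05, -1.06200316e-04]), 'joint_torque': array([-6.49980084e-04, -5.15100861e+01, -3.67320800e+01, -7.16321688e-05,
        1.29445075e-02, -1.14769676e-05]), 'tool_pos': array([0.22154199, 0.63685058, 0.22995589]), 'tcp_rot': array([-0.52335348, -3.09724904,  0.00343194]), 'wrist_force': array([0.10762141, 0.12785371, 0.42422955]), 'torque': array([-0.00483012, -0.00097935,  0.01636317]), 'width': 1.0004959681974919}
side [[477.6, 0.0, 286.2], [0.0, 477.6, 213.6], [0.0, 0.0, 1.0]] [[0.854, -0.207, 0.477, -0.071], [-0.52, -0.356, 0.776, -0.959], [0.009, -0.911, -0.412, 0.631], [0.0, 0.0, 0.0, 1.0]]
top [[418.6, 0.0, 275.6], [0.0, 418.6, 211.6], [0.0, 0.0, 1.0]] [[-0.054, -0.972, 0.23, 0.289], [-0.999, 0.053, -0.007, 0.015], [-0.005, -0.23, -0.973, 1.199], [0.0, 0.0, 0.0, 1.0]]
wrist [[304.3, 0.0, 278.0], [0.0, 304.3, 211.4], [0.0, 0.0, 1.0]] [[0.329, 0.897, 0.294, 0.145], [0.944, -0.312, -0.105, 0.664], [-0.002, 0.312, -0.95, 0.372], [0.0, 0.0, 0.0, 1.0]]
```

View pics/top1.png

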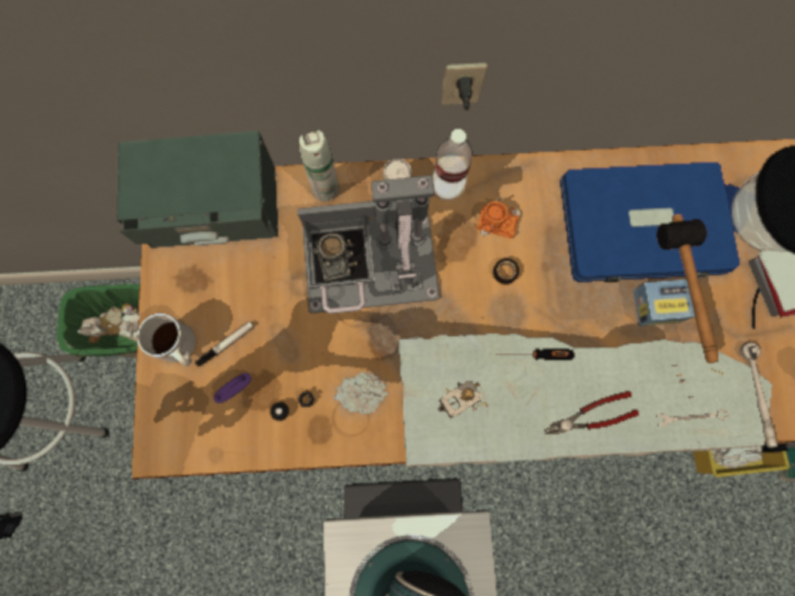

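View pics/side1.png

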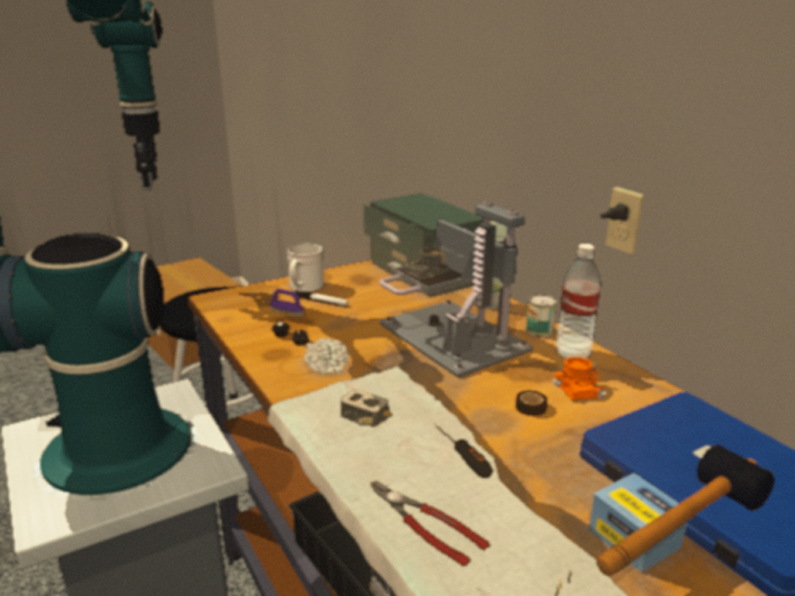

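```bash
python3 - <<'E'
from h import *
im=read_camera("top")[:,:,::-1]
a=cv2.resize(np.ascontiguousarray(im[120:225,205:320]),None,fx=5,fy=5,interpolation=cv2.INTER_CUBIC)
b=cv2.resize(np.ascontiguousarray(im[235:265,340:415]),None,fx=7.667,fy=6,interpolation=cv2.INTER_CUBIC)[:, :575]
b=cv2.resize(b,(575,180))[:70+0] if 0 else cv2.resize(np.ascontiguousarray(im[240:260,340:415]),(575,75*2),interpolation=cv2.INTER_CUBIC)
cv2.imwrite("pics/c1.png",np.vstack([a[:445],b]))
print(a.shape,b.shape)
E
```

```text
(525, 575, 3) (150, 575, 3)
```

View pics/c1.png

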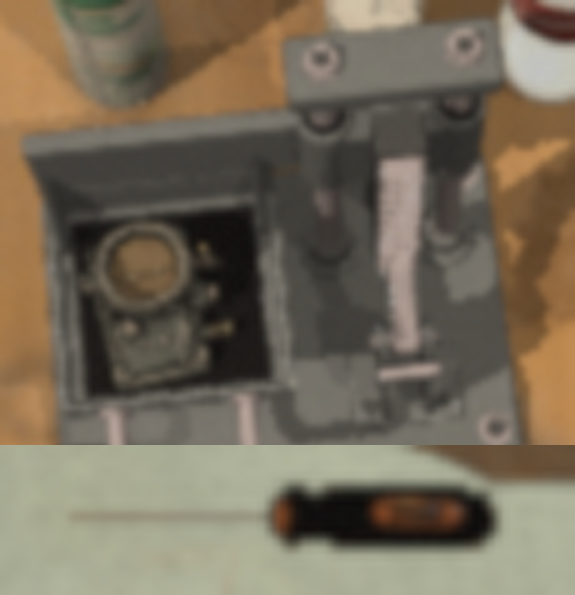

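```bash
python3 - <<'E'
from h import *
t=ray("top",348.9,249.6,.0024);h=ray("top",390.3,249.6,.015);e=ray("top",404.4,249.6,.015)
print("tip",t,"hc",h,"end",e,np.linalg.norm(t-h))
fl=ray("top",310/1.42,311/1.42,.012);fr=ray("top",438/1.42,298/1.42,.012)
print(fl,fr,np.linalg.norm(fl-fr))
# fit
from scipy.optimize import least_squares
# base front-left (-.105,.14,.012), front-right(-.105,-.13,.012)
obs=[((-.105,.14,.012),(310/1.42,311/1.42)),((-.105,-.13,.012),(438/1.42,298/1.42))]
hp=[((-.130,.087,.041+.0785),(205+112/5,120+445/5))]
def W(p,q):
    c,s=np.cos(p[2]),np.sin(p[2]);return [p[0]+c*q[0]-s*q[1],p[1]+s*q[0]+c*q[1],q[2]]
f=lambda p:np.concatenate([proj("top",W(p,q))-o for q,o in obs])
r=least_squares(f,[.7,0,0]);print(r.x,r.fun)
for q in [(-.05,-.065,.083),(-.05+.035,-.065,.125),(0,.06,.048+.0785),(-.13,.06,.041+.0785),(-.105,-.13,.012),(.085,-.13,.012)]:
    w=W(r.x,q);print(q,np.round(w,4),proj("top",w),proj("side",w)*1.42)
E
```

```text
tip [ 0.44849102 -0.19799346  0.0024    ] hc [ 0.44042159 -0.31311833  0.015     ] end [ 0.43824543 -0.35306572  0.015     ] 0.1160931180023833
[0.55685522 0.17368386 0.012     ] [ 0.56977055 -0.08955625  0.012     ] 0.2635567521043765
[0.66851915 0.04218682 0.04896056] [-1.09972239  0.07974733  1.10299527 -0.13811504]
(-0.05, -0.065, 0.083) [ 0.6218 -0.0252  0.083 ] [285.80669415 186.94812443] [459.59638126 315.87899308]
(-0.015, -0.065, 0.125) [ 0.6567 -0.0235  0.125 ] [284.69575697 170.10461621] [475.08144911 291.47348394]
(0, 0.06, 0.1265) [0.6656 0.1021 0.1265] [238.05492885 169.25708984] [441.7402862  268.85673757]
(-0.13, 0.06, 0.1195) [0.5357 0.0958 0.1195] [242.32690266 216.5794584 ] [388.13190885 285.46610511]
(-0.105, -0.13, 0.012) [ 0.57   -0.0928  0.012 ] [309.55369949 209.72103989] [456.36428746 371.06627154]
(0.085, -0.13, 0.012) [ 0.7598 -0.0835  0.012 ] [301.93663195 148.89084663] [532.7723193  344.35944432]
```

```bash
cat >> h.py <<'E'
def mv(target,yaw=None):
    """shift in tool axes (mm) to world target; turn is to make tool y (jaw axis) parallel to world dir yaw"""
    s=read_state();M=R.from_rotvec(s["tcp_rot"]).as_matrix()
    print("t",round(s["time"],2),"pos",s["tool_pos"].round(4),"x",M[:,0].round(3),"y",M[:,1].round(3),"z",M[:,2].round(3),"F",s["wrist_force"].round(2),"w",round(s["width"]*85.4,1),"q6",s["q"].round(2))
    if yaw is not None:
        cur=np.arctan2(M[1,1],M[0,1]);d=(yaw-cur+np.pi/2)%np.pi-np.pi/2   # world ccw
        print("turn about tool z: units",round(-d/2/np.pi,4),"deg",np.degrees(-d).round(2)); M=R.from_rotvec([0,0,d]).as_matrix()@M
        print("after turn: x",M[:,0].round(3),"y",M[:,1].round(3))
    print("shift tool mm",(1000*M.T@(np.array(target)-s["tool_pos"])).round(1))
E
python3 - <<'E'
from h import *
a=np.array([.0081,.1151]);print("sd dir",np.arctan2(a[1],a[0]))
mv([.45,.30,.23],np.arctan2(a[1],a[0])-np.pi/2)
E
```

```text
sd dir 1.5005385683236534
t 0.15 pos [0.2216 0.637  0.2302] x [-0.944  0.329  0.   ] y [ 0.329  0.944 -0.002] z [-0.001 -0.002 -1.   ] F [-0.03 -0.53  0.48] w 85.3 q6 [ 1.2   0.26  1.61 -0.    1.27 -0.04]
turn about tool z: units 0.2079 deg 74.85
after turn: x [0.07  0.998 0.   ] y [ 0.998 -0.07  -0.002]
shift tool mm [-3.201e+02  2.515e+02 -2.000e-01]
```

Request:
play_rows:
  motion:
    - [0,0,0,0.0297,85]
    - [0,0,0,0.0297,85]
    - [0,0,0,0.0297,85]
    - [0,0,0,0.0297,85]

```text
time: 0.65
tool_pos: [0.2217, 0.6372, 0.2307]
tcp_rot: [1.625, 2.688, -0.001]
wrist_force: [0.4, 0.8, -0.1]
width: 0.995
```

Request:
play_rows:
  motion:
    - [0,0,0,0.0297,85]
    - [0,0,0,0.0297,85]
    - [0,0,0,0.0297,85]

```text
time: 1.02
tool_pos: [0.2217, 0.6372, 0.2307]
tcp_rot: [2.304, 2.135, -0.001]
wrist_force: [-0.1, 0.5, -0.3]
width: 0.996
```

Request:
play_rows:
  motion:
    - [-0.046,0.036,0,0,85]
    - [-0.046,0.036,0,0,85]
    - [-0.046,0.036,0,0,85]
    - [-0.046,0.036,0,0,85]

```text
time: 1.52
tool_pos: [0.3531, 0.4421, 0.231]
tcp_rot: [2.298, 2.142, -0.0]
wrist_force: [0.6, -0.3, -0.2]
width: 0.992
```

Request:
play_rows:
  motion:
    - [-0.046,0.036,0,0,85]
    - [-0.046,0.036,0,0,85]
    - [-0.044,0.036,0,0,85]
    - [-0.06,0.003,0,0,85]
    - [-0.06,0.003,0,0,85]

```text
time: 2.15
tool_pos: [0.4482, 0.1785, 0.2309]
tcp_rot: [2.298, 2.142, -0.001]
wrist_force: [0.4, -1.2, -0.2]
width: 1.0
```

```bash
python3 - <<'E'
from h import *
mv([.436,-.313,.20],-.07)
E
```

```text
t 2.15 pos [0.4482 0.1785 0.2309] x [ 0.07   0.998 -0.   ] y [ 0.998 -0.07  -0.   ] z [-0. -0. -1.] F [ 0.36 -1.21 -0.15] w 85.4 q6 [ 0.33 -0.11  2.   -0.    1.25  0.4 ]
turn about tool z: units -0.0 deg -0.01
after turn: x [ 0.07   0.998 -0.   ] y [ 0.998 -0.07  -0.   ]
shift tool mm [-491.2   22.2   31.1]
```

Request:
play_rows:
  motion:
    - [-0.06,0.003,0,0,85]
    - [-0.06,0.003,0,0,85]
    - [-0.06,0.003,0,0,85]
    - [-0.06,0.003,0,0,85]
    - [-0.06,0.003,0,0,85]

```text
time: 2.78
tool_pos: [0.4417, -0.1216, 0.2313]
tcp_rot: [2.298, 2.142, 0.001]
wrist_force: [1.4, -0.2, -0.1]
width: 0.996
```

Request:
play_rows:
  motion:
    - [-0.06,0.003,0.01,0,85]
    - [-0.06,0.003,0.01,0,85]
    - [-0.05,0,0.01,0,85]
    - [0,0,0,0,85]

```text
time: 3.28
tool_pos: [0.4349, -0.2924, 0.1999]
tcp_rot: [-2.302, -2.135, 0.002]
wrist_force: [0.6, 0.2, -0.4]
width: 0.991
```

```bash
python3 - <<'E'
from h import *
mv([.440,-.313,.003],-.07)
i=camera_info("wrist");print(np.round(i["pose"],3).tolist())
np.save("wp.npy",i["pose"])
for p in [(.4485,-.198,.0024),(.4404,-.3131,.015),(.438,-.353,.015)]: print(proj("wrist",p,i)*1.4)
save("wrist","w1",s=1.4)
E
```

```text
t 3.27 pos [ 0.4349 -0.2924  0.1999] x [0.075 0.997 0.001] y [ 0.997 -0.075 -0.002] z [-0.002  0.001 -1.   ] F [ 0.61  0.18 -0.41] w 84.6 q6 [-0.64  0.    1.96 -0.    1.18 -0.56]
turn about tool z: units -0.0008 deg -0.28
after turn: x [0.07  0.998 0.001] y [ 0.998 -0.07  -0.002]
shift tool mm [-20.3   6.9 196.9]
[[0.997, -0.071, -0.026, 0.44], [-0.076, -0.947, -0.311, -0.212], [-0.003, 0.312, -0.95, 0.342], [0.0, 0.0, 0.0, 1.0]]
[399.81448838 135.14556262]
[399.8033108  287.82777556]
[400.17960197 333.73023765]
```

View pics/w1.png

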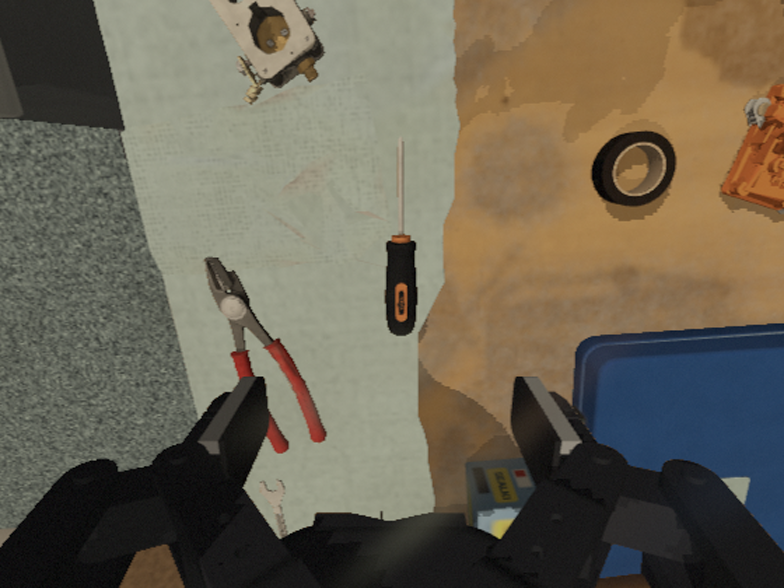

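Request:
play_rows:
  motion:
    - [-0.01,0.003,0.05,0,60]
    - [-0.01,0.003,0.05,0,60]
    - [0,0,0.05,0,60]
    - [0,0,0.02,0,60]

```text
time: 3.82
tool_pos: [0.4389, -0.3069, 0.0281]
tcp_rot: [-2.292, -2.14, 0.001]
wrist_force: [0.3, 0.2, 0.1]
width: 0.705
```

Request:
play_rows:
  motion:
    - [0,0,0.012,0,60]
    - [0,0,0.011,0,60]
    - [0,0,0,0,60]

```text
time: 4.2
tool_pos: [0.441, -0.3098, 0.0083]
tcp_rot: [-2.297, -2.143, -0.0]
wrist_force: [-0.2, 0.1, -0.0]
width: 0.704
```

```bash
python3 - <<'E'
from h import *
mv([.441,-.313,.002],-.07)
E
```

```text
t 4.2 pos [ 0.441  -0.3098  0.0083] x [0.07  0.998 0.   ] y [ 0.998 -0.07  -0.   ] z [-0.  0. -1.] F [-0.19  0.12 -0.02] w 60.1 q6 [-0.66  0.25  2.08  0.    0.81 -0.59]
turn about tool z: units 0.0 deg 0.02
after turn: x [0.07  0.998 0.   ] y [ 0.998 -0.07  -0.   ]
shift tool mm [-3.2  0.2  6.3]
```

Request:
play_rows:
  motion:
    - [0,0,0.004,0,60]
    - [0,0,0,0,20]
    - [0,0,0,0,20]
    - [0,0,0,0,20]
    - [0,0,0,0,20]
  squeeze: 50

```text
time: 4.82
tool_pos: [0.4412, -0.3106, 0.005]
tcp_rot: [2.297, 2.141, 0.0]
wrist_force: [0.2, 0.8, 5.9]
width: 0.302
```

Request:
play_rows:
  motion:
    - [0,0,0,0,20]
    - [0,0,-0.03,0,20]
    - [0,0,-0.05,0,20]
    - [0,0,-0.02,0,20]
    - [0,0,0,0,20]

```text
time: 5.45
tool_pos: [0.4419, -0.3111, 0.1059]
tcp_rot: [2.295, 2.139, 0.001]
wrist_force: [-0.1, -0.3, -0.9]
width: 0.302
```

```bash
python3 - <<'E'
from h import *
mv([.5,-.28,.15],.049)
save("wrist","w2",s=1.4)
np.save("wp2.npy",camera_info("wrist")["pose"])
E
```

```text
t 5.45 pos [ 0.4419 -0.3111  0.1059] x [ 0.07   0.998 -0.002] y [ 0.998 -0.07   0.003] z [ 0.003 -0.002 -1.   ] F [-0.13 -0.35 -0.86] w 25.8 q6 [-0.66  0.12  2.02 -0.    1.   -0.59]
turn about tool z: units -0.019 deg -6.84
after turn: x [-0.049  0.999 -0.002] y [0.999 0.049 0.003]
shift tool mm [ 28.2  59.7 -43.9]
```

View pics/w2.png

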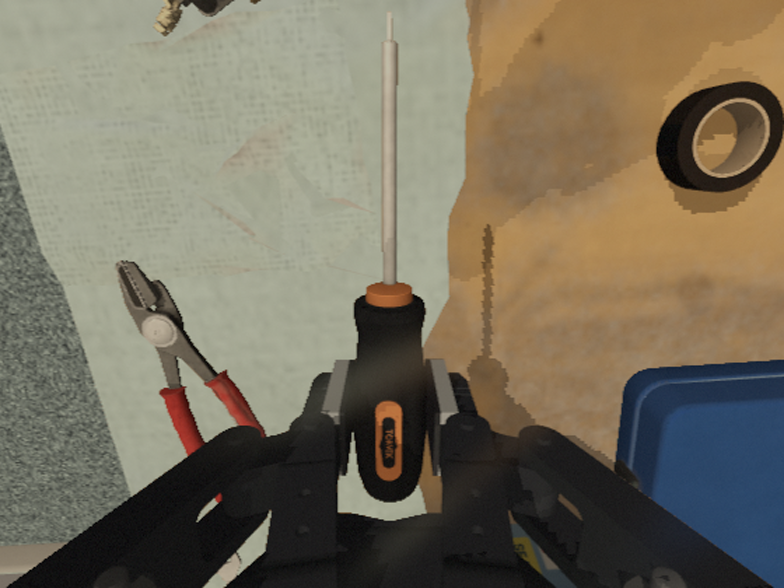

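```bash
python3 - <<'E'
from h import *
s=read_state();M=R.from_rotvec(s["tcp_rot"]).as_matrix();i=camera_info("wrist")
P=np.array(i["pose"]);K=np.array(i["intrinsics"])
def T(u,v,tx):
    d=P[:3,:3]@np.linalg.inv(K)@[u/1.4,v/1.4,1];o=P[:3,3]
    a=M[:,0]; k=(tx-(o-s["tool_pos"])@a)/(d@a); w=o+k*d
    return (M.T@(w-s["tool_pos"])*1000).round(1)
for tx in (.113,.116,.118,.120,.123): print(tx,T(390,12,tx), "shank root",T(390,284,tx-.0795))
# handle end -> 163 behind tip minus
E
```

```text
0.113 [113.   -0.7 -24.5] shank root [33.5 -0.6 15.2]
0.116 [116.   -0.6 -13.6] shank root [36.5 -0.6  5.1]
0.118 [118.   -0.6  -6.4] shank root [38.5 -0.6 -1.6]
0.12 [120.   -0.6   0.8] shank root [40.5 -0.7 -8.3]
0.123 [123.   -0.6  11.6] shank root [ 43.5  -0.7 -18.4]
```

```bash
cat >> h.py <<'E'
ST=[.6685,.0422,.049]
def W(q,p=None):
    p=p or ST
    c,s=np.cos(p[2]),np.sin(p[2]);return np.array([p[0]+c*q[0]-s*q[1],p[1]+s*q[0]+c*q[1],q[2]])
E
python3 - <<'E'
from h import *
mv(W([-.05,-.18,.19]),.049)
E
```

```text
t 5.5 pos [ 0.4408 -0.3102  0.1042] x [ 0.07   0.998 -0.   ] y [ 0.998 -0.07   0.001] z [ 0. -0. -1.] F [-0.89  0.03 -2.35] w 25.9 q6 [-0.66  0.12  2.02 -0.    1.   -0.59]
turn about tool z: units -0.019 deg -6.83
after turn: x [-0.049  0.999 -0.   ] y [0.999 0.049 0.001]
shift tool mm [160.8 194.8 -85.8]
```

Request:
play_rows:
  motion:
    - [0,0,-0.05,-0.019,20]
    - [0,0,-0.036,0,20]
    - [0,0.05,0,0,20]
    - [0,0.05,0,0,20]
    - [0,0.05,0,0,20]

```text
time: 6.12
tool_pos: [0.5907, -0.3022, 0.1873]
tcp_rot: [-2.164, -2.272, 0.002]
wrist_force: [-0.2, -0.9, -0.6]
width: 0.302
```

Request:
play_rows:
  motion:
    - [0.03,0.045,0,0,20]
    - [0.05,0,0,0,20]
    - [0.05,0,0,0,20]
    - [0.03,0,0,0,20]
    - [0,0,0,0,20]

```text
time: 6.75
tool_pos: [0.6262, -0.1381, 0.1871]
tcp_rot: [-2.159, -2.275, 0.003]
wrist_force: [-0.3, -0.7, -2.1]
width: 0.307
```

```bash
python3 - <<'E'
from h import *
mv(W([-.05,-.18,.19]),.049)
i=camera_info("wrist")
save("wrist","w3",s=1.4)
for n,p in dict(pivL=(-.05,-.05,.093),cheekFR=(-.078,-.08,.093),cheekBR=(-.038,-.08,.093),cheekBL=(-.038,-.05,.093),nose=(-.0146,-.065,.125),toothR=(-.018,-.071,.15),baseFR=(-.105,-.13,.012)).items(): print(n,(proj("wrist",W(p),i)*1.4).round(0))
E
```

```text
t 6.75 pos [ 0.6262 -0.1381  0.1871] x [-0.052  0.999  0.002] y [ 0.999  0.052 -0.005] z [-0.005  0.002 -1.   ] F [-0.26 -0.72 -2.07] w 26.2 q6 [-0.26  0.23  1.72  0.    1.19 -0.31]
turn about tool z: units 0.0005 deg 0.19
after turn: x [-0.049  0.999  0.002] y [ 0.999  0.049 -0.005]
shift tool mm [-1.9  1.1 -2.9]
pivL [395.  55.]
cheekFR [340. 120.]
cheekBR [418. 120.]
cheekBL [419.  55.]
nose [477.  77.]
toothR [480.  83.]
baseFR [318. 203.]
```

View pics/w3.png

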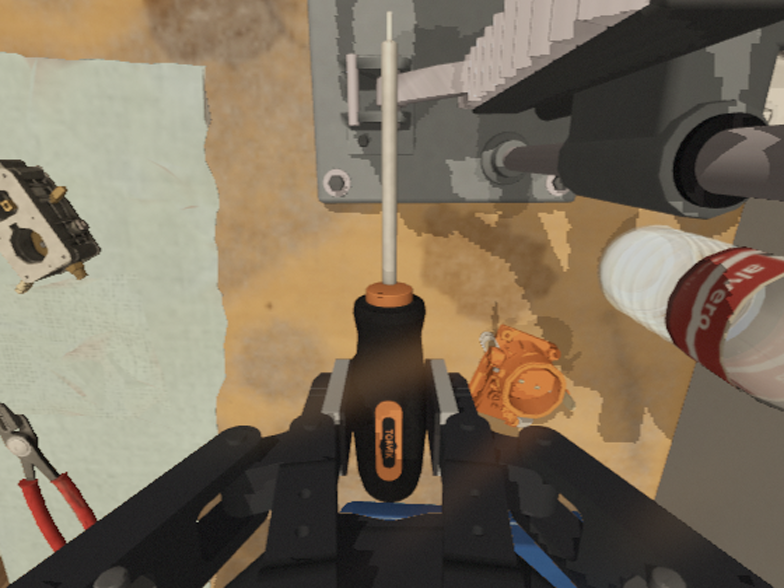

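Request:
play_rows:
  motion:
    - [-0.05,0,0,0,20]
    - [0,0.023,0,0,20]
    - [0,0,0.05,0,20]
    - [0,0,0.053,0,20]
    - [0,0,0,0,20]

```text
time: 7.42
tool_pos: [0.6474, -0.1893, 0.0798]
tcp_rot: [-2.159, -2.265, 0.01]
wrist_force: [-1.0, -0.8, -0.9]
width: 0.304
```

```bash
python3 - <<'E'
from h import *
mv(W([-.0285,-.172,.084]),.049)
i=camera_info("side");P=read_camera("side")[:,:,::-1]
p=proj("side",W([-.03,-.08,.09]),i);u,v=p.round().astype(int)
c=P[v-50:v+50,u-65:u+65];cv2.imwrite("pics/s2.png",cv2.resize(c,None,fx=6,fy=6,interpolation=cv2.INTER_CUBIC))
for q in [(-.038,-.08,.083),(-.018,-.071,.083),(-.028,-.08,.083),(-.05,-.08,.083)]: print(((proj("side",W(q),i)-[u-65,v-50])*6).round())
E
```

```text
t 7.42 pos [ 0.6474 -0.1893  0.0798] x [-0.048  0.999  0.005] y [ 0.999  0.048 -0.013] z [-0.013  0.004 -1.   ] F [-0.99 -0.83 -0.9 ] w 25.9 q6 [-0.32  0.39  1.73 -0.    1.04 -0.37]
turn about tool z: units -0.0002 deg -0.08
after turn: x [-0.049  0.999  0.005] y [ 0.999  0.049 -0.013]
shift tool mm [58.2  3.9 -3.9]
[376. 320.]
[398. 303.]
[393. 315.]
[355. 327.]
```

View pics/s2.png

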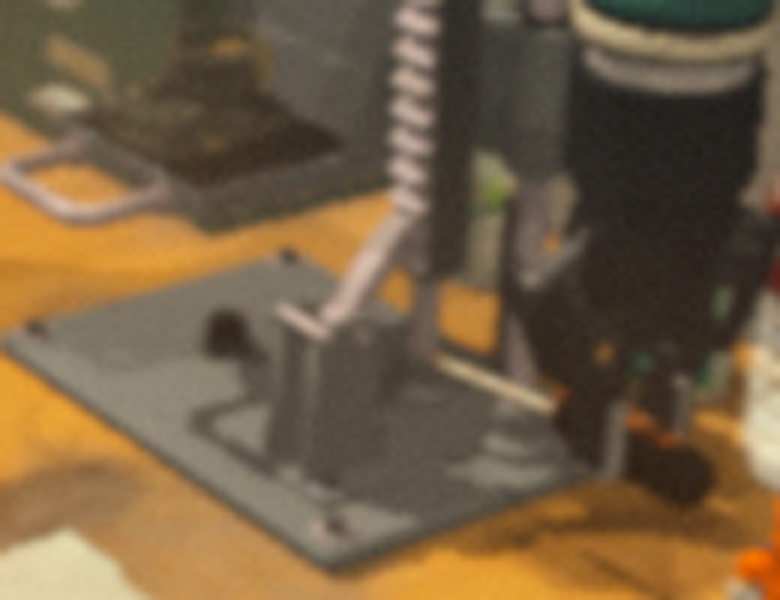

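Request:
play_rows:
  motion:
    - [0,0.002,-0.004,0,20]
    - [0,0,0,0,20]

```text
time: 7.72
tool_pos: [0.6579, -0.1906, 0.0954]
tcp_rot: [2.162, 2.271, 0.004]
wrist_force: [0.3, 0.0, -0.5]
width: 0.302
```

```bash
python3 - <<'E'
from h import *
mv(W([-.0285,-.172,.084]),.049)
s=read_state();M=R.from_rotvec(s["tcp_rot"]).as_matrix()
t=s["tool_pos"]+M@[.120,-.0006,.002];c,k=np.cos(.049),np.sin(.049);d=t-[.6685,.0422,0];print("tip in stand",c*d[0]+k*d[1],-k*d[0]+c*d[1],d[2])
E
```

```text
t 7.72 pos [ 0.6579 -0.1906  0.0954] x [-0.049  0.999 -0.002] y [0.999 0.049 0.006] z [ 0.006 -0.002 -1.   ] F [ 0.31  0.02 -0.5 ] w 25.8 q6 [-0.32  0.38  1.71 -0.    1.04 -0.37]
turn about tool z: units -0.0 deg -0.0
after turn: x [-0.049  0.999 -0.002] y [0.999 0.049 0.006]
shift tool mm [60.  -6.6 11.2]
tip in stand -0.02253174422869599 -0.11202320244201808 0.09307145319027242
```

Request:
play_rows:
  motion:
    - [0,0,0,0,20]
    - [0,0,0,0,20]
    - [0,0,0,0,20]
    - [0,0,0,0,20]

```text
time: 8.22
tool_pos: [0.655, -0.1894, 0.0912]
tcp_rot: [-2.166, -2.275, 0.0]
wrist_force: [1.4, -0.7, -0.3]
width: 0.304
```

Request:
play_rows:
  motion:
    - [0,0,0,0,20]

```text
time: 8.35
tool_pos: [0.655, -0.1895, 0.0911]
tcp_rot: [-2.166, -2.275, 0.0]
wrist_force: [0.1, -0.3, -0.6]
width: 0.304
```

```bash
cat >> h.py <<'E'
def tip():
    s=read_state();M=R.from_rotvec(s["tcp_rot"]).as_matrix()
    t=s["tool_pos"]+M@[.120,-.0006,.002];c,k=np.cos(.049),np.sin(.049);d=t-[.6685,.0422,0];print("tip in stand",[round(float(v),4) for v in (c*d[0]+k*d[1],-k*d[0]+c*d[1],d[2])])
E
python3 - <<'E'
from h import *
mv(W([-.0285,-.172,.084]),.049);tip()
E
```

```text
t 8.35 pos [ 0.655  -0.1895  0.0911] x [-0.049  0.999  0.   ] y [ 0.999  0.049 -0.   ] z [-0.  0. -1.] F [ 0.13 -0.3  -0.63] w 25.9 q6 [-0.32  0.39  1.71 -0.    1.04 -0.37]
turn about tool z: units 0.0 deg 0.01
after turn: x [-0.049  0.999  0.   ] y [ 0.999  0.049 -0.   ]
shift tool mm [58.7 -3.7  7.1]
tip in stand [-0.0254, -0.1107, 0.0891]
```

Request:
play_rows:
  motion:
    - [0,-0.003,0.007,0,20]
    - [0,0,0,0,20]
    - [0,0,0,0,20]
    - [0,0,0,0,20]

```text
time: 8.85
tool_pos: [0.6522, -0.1898, 0.0844]
tcp_rot: [2.166, 2.275, 0.0]
wrist_force: [0.4, 0.9, -1.0]
width: 0.298
```

Request:
play_rows:
  motion:
    - [0.012,0,0,0,20]
    - [0.012,0,0,0,20]
    - [0.012,0,0,0,20]
    - [0,0,0,0,20]
    - [0,0,0,0,20]

```text
time: 9.48
tool_pos: [0.6505, -0.1535, 0.0844]
tcp_rot: [2.165, 2.276, -0.0]
wrist_force: [-0.3, 0.2, -1.2]
width: 0.303
```

Request:
play_rows:
  motion:
    - [0.01,0,0,0,20]
    - [0.01,0,0,0,20]
    - [0.002,0,0,0,20]
    - [0,0,0,0,20]
    - [0,0,0,0,20]

```text
time: 10.1
tool_pos: [0.6493, -0.1319, 0.0843]
tcp_rot: [2.166, 2.275, -0.0]
wrist_force: [-1.0, 0.8, -1.5]
width: 0.305
```

```bash
python3 - <<'E'
from h import *
mv(W([-.0285,-.172,.104]),.049);tip()
i=camera_info("side");P=read_camera("side")[:,:,::-1]
p=proj("side",W([-.03,-.08,.1]),i);u,v=p.round().astype(int)
a=P[v-35:v+35,u-50:u+50];a=cv2.resize(a,None,fx=6,fy=6,interpolation=cv2.INTER_CUBIC)
cv2.imwrite("pics/s3.png",a)
E
```

```text
t 10.1 pos [ 0.6493 -0.1319  0.0843] x [-0.049  0.999 -0.   ] y [0.999 0.049 0.   ] z [ 0. -0. -1.] F [-1.03  0.76 -1.46] w 26.0 q6 [-0.24  0.36  1.76 -0.    1.02 -0.29]
turn about tool z: units 0.0 deg 0.01
after turn: x [-0.049  0.999 -0.   ] y [0.999 0.049 0.   ]
shift tool mm [  0.9  -0.8 -19.7]
tip in stand [-0.0283, -0.0529, 0.0823]
```

View pics/s3.png

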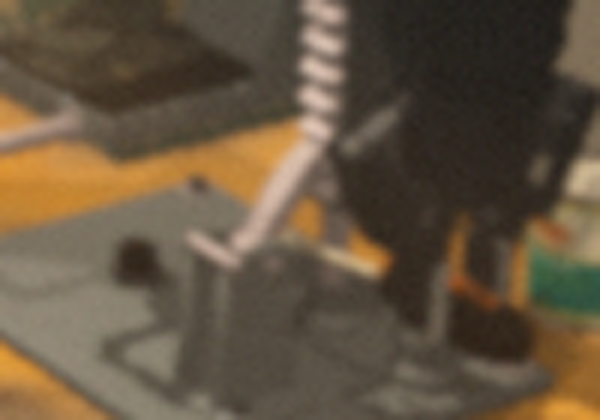

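Request:
play_rows:
  motion:
    - [0,0,-0.008,0,20]
    - [0,0,-0.008,0,20]
    - [0,0,-0.008,0,20]
    - [0,0,0,0,20]
    - [0,0,0,0,20]

```text
time: 10.78
tool_pos: [0.6494, -0.1318, 0.1085]
tcp_rot: [2.166, 2.275, 0.0]
wrist_force: [0.5, -0.1, -0.3]
width: 0.304
```

Request:
play_rows:
  motion:
    - [0,-0.006,-0.005,0,20]
    - [0,-0.006,-0.005,0,20]
    - [0,-0.006,-0.002,0,20]
    - [0,-0.006,-0.002,0,20]
    - [0,-0.006,0,0,20]

```text
time: 11.4
tool_pos: [0.6189, -0.1333, 0.1225]
tcp_rot: [2.166, 2.275, 0.0]
wrist_force: [-0.0, 0.3, -1.4]
width: 0.303
```

Request:
play_rows:
  motion:
    - [0,-0.006,0,0,20]
    - [0,0,0,0,20]
    - [0,0,0,0,20]

```text
time: 11.78
tool_pos: [0.6134, -0.1335, 0.1223]
tcp_rot: [2.166, 2.275, 0.0]
wrist_force: [0.2, -1.0, -1.0]
width: 0.305
```

```bash
python3 - <<'E'
from h import *
mv(W([-.0285,-.172,.104]),.049);tip()
i=camera_info("side");P=read_camera("side")[:,:,::-1]
p=proj("side",W([-.03,-.08,.1]),i);u,v=p.round().astype(int)
a=P[v-35:v+35,u-50:u+50];a=cv2.resize(a,None,fx=6,fy=6,interpolation=cv2.INTER_CUBIC)
cv2.imwrite("pics/s4.png",a)
E
```

```text
t 11.78 pos [ 0.6134 -0.1335  0.1223] x [-0.049  0.999 -0.   ] y [0.999 0.049 0.   ] z [ 0. -0. -1.] F [ 0.17 -1.   -1.  ] w 26.0 q6 [-0.25  0.26  1.82  0.    1.06 -0.3 ]
turn about tool z: units 0.0 deg 0.0
after turn: x [-0.049  0.999 -0.   ] y [0.999 0.049 0.   ]
shift tool mm [ 0.8 35.1 18.3]
tip in stand [-0.0643, -0.0528, 0.1202]
```

View pics/s4.png

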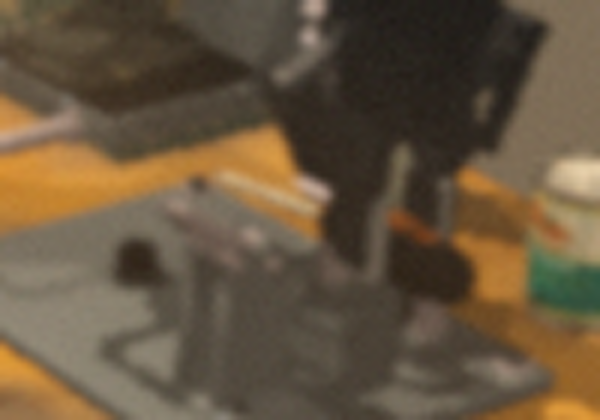

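Request:
play_rows:
  motion:
    - [-0.03,0,0,0,20]
    - [-0.05,0,0,0,20]
    - [-0.05,0,0,0,20]
    - [-0.04,-0.03,0,0,20]
    - [0,-0.05,0,0,20]

```text
time: 12.45
tool_pos: [0.5425, -0.3108, 0.1226]
tcp_rot: [2.166, 2.271, -0.0]
wrist_force: [-0.0, 0.2, -1.1]
width: 0.302
```

Request:
play_rows:
  motion:
    - [0,-0.05,0,0,20]
    - [0,-0.04,0,0,20]
    - [0,0,0.03,0,20]
    - [0,0,0.03,0,20]
    - [0,0,0,0,20]

```text
time: 13.08
tool_pos: [0.4498, -0.3102, 0.0598]
tcp_rot: [-2.162, -2.271, 0.001]
wrist_force: [-1.1, -0.1, -1.4]
width: 0.305
```

Request:
play_rows:
  motion:
    - [0,0,0,0,20]
    - [0,0,0,0,20]
    - [0,0,0,0,20]

```text
time: 13.45
tool_pos: [0.4528, -0.3122, 0.0635]
tcp_rot: [2.164, 2.274, 0.0]
wrist_force: [-0.7, -0.3, 0.2]
width: 0.303
```

```bash
python3 - <<'E'
from h import *
mv([.441,-.31,.006]);tip()
E
```

```text
t 13.45 pos [ 0.4528 -0.3122  0.0635] x [-0.049  0.999 -0.001] y [0.999 0.049 0.002] z [ 0.002 -0.001 -1.   ] F [-0.72 -0.32  0.17] w 25.9 q6 [-0.65  0.19  2.03  0.    0.92 -0.7 ]
shift tool mm [  2.9 -11.8  57.5]
tip in stand [-0.2334, -0.2234, 0.0614]
```

Request:
play_rows:
  motion:
    - [0,-0.01,0.02,0,20]
    - [0,0,0.02,0,20]
    - [0,0,0.01,0,20]
    - [0,0,0,0,20]
    - [0,0,0,0,20]

```text
time: 14.08
tool_pos: [0.4426, -0.3126, 0.0131]
tcp_rot: [2.165, 2.274, 0.0]
wrist_force: [0.1, -0.1, -1.2]
width: 0.304
```

Request:
play_rows:
  motion:
    - [0,0,0.004,0,20]
    - [0,0,0.004,0,20]
    - [0,0,0,0,20]
    - [0,0,0,0,20]

```text
time: 14.58
tool_pos: [0.4423, -0.3125, 0.005]
tcp_rot: [2.166, 2.275, 0.0]
wrist_force: [-1.3, 1.0, 4.3]
width: 0.298
```

```bash
python3 - <<'E'
from h import *
mv([.441,-.31,.005])
E
```

```text
t 14.57 pos [ 0.4423 -0.3125  0.005 ] x [-0.049  0.999 -0.001] y [0.999 0.049 0.001] z [ 0.001 -0.001 -1.   ] F [-1.3   1.    4.25] w 25.5 q6 [-0.66  0.26  2.07  0.    0.8  -0.71]
shift tool mm [ 2.5 -1.2 -0. ]
```

Request:
play_rows:
  motion:
    - [0,0,0,0,40]
    - [0,0,0,0,60]
    - [0,0,0,0,60]
    - [0,0,-0.04,0,60]
    - [0,0,-0.06,0,60]

```text
time: 15.2
tool_pos: [0.4399, -0.3106, 0.1027]
tcp_rot: [-2.162, -2.271, 0.001]
wrist_force: [1.2, -0.1, 0.1]
width: 0.707
```

Request:
play_rows:
  motion:
    - [0,0,-0.06,0,40]
    - [0,0,-0.04,0,30]
    - [0.06,0,0,0,30]
    - [0.06,0,0,0,30]
    - [0.06,0,0,0,30]

```text
time: 15.82
tool_pos: [0.4327, -0.1309, 0.2044]
tcp_rot: [2.167, 2.274, 0.001]
wrist_force: [0.8, 0.8, -0.2]
width: 0.355
```

Request:
play_rows:
  motion:
    - [0.06,0.01,0,0,30]
    - [0.06,0.03,0,0,30]
    - [0.05,0.03,0,0,30]
    - [0.04,0.03,0,0,30]
    - [0,0,0,0,30]

```text
time: 16.45
tool_pos: [0.522, 0.0808, 0.2041]
tcp_rot: [-2.161, -2.28, -0.001]
wrist_force: [-0.2, -1.0, 0.2]
width: 0.35
```

Request:
play_rows:
  motion:
    - [0,0,0,0,30]
    - [0,0,0,0,30]
    - [0,0,0,0,30]

```text
time: 16.82
tool_pos: [0.5203, 0.077, 0.2043]
tcp_rot: [2.168, 2.273, -0.0]
wrist_force: [0.2, 0.6, -0.3]
width: 0.352
```

```bash
python3 - <<'E'
from h import *
mv(W([-.13,.06,.1195-.015]),.049)
i=camera_info("wrist");save("wrist","w5",s=1.4)
for q in [(-.13,.06,.1195),(-.13,.087,.1195),(-.13,.033,.1195)]: print((proj("wrist",W(q),i)*1.4).round())
s=read_state();print((proj("wrist",s["tool_pos"],i)*1.4).round())
E
```

```text
t 16.82 pos [0.5203 0.077  0.2043] x [-0.047  0.999 -0.   ] y [0.999 0.047 0.   ] z [ 0. -0. -1.] F [ 0.21  0.59 -0.27] w 30.1 q6 [ 0.1   0.    1.95 -0.    1.19  0.05]
turn about tool z: units -0.0003 deg -0.09
after turn: x [-0.049  0.999 -0.   ] y [0.999 0.049 0.   ]
shift tool mm [18.  16.3 99.8]
[420. 275.]
[422. 226.]
[419. 321.]
[392. 381.]
```

View pics/w5.png

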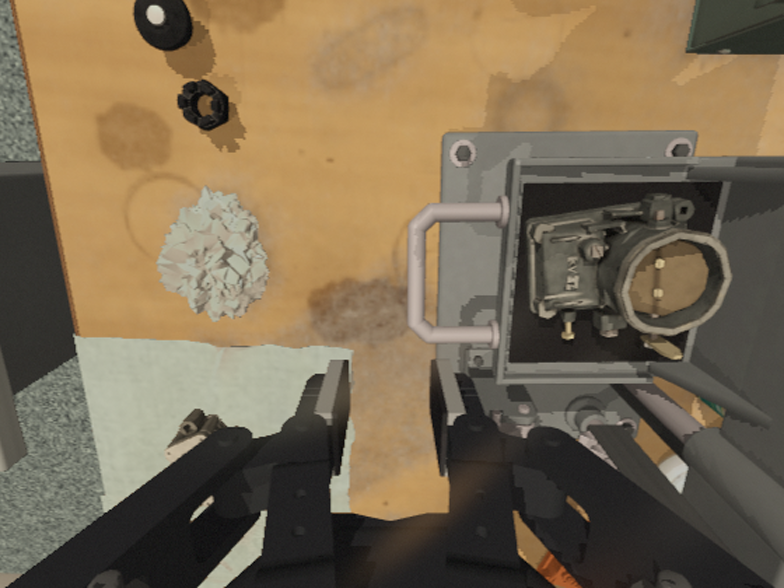

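Request:
play_rows:
  motion:
    - [0.018,0.014,0,0,30]
    - [0,0,0.03,0,30]
    - [0,0,0.03,0,30]
    - [0,0,0,0,30]
    - [0,0,0,0,30]

```text
time: 17.5
tool_pos: [0.5348, 0.0972, 0.1453]
tcp_rot: [2.166, 2.275, 0.002]
wrist_force: [0.4, 0.4, 0.4]
width: 0.347
```

Request:
play_rows:
  motion:
    - [0,0,0.01,0,30]
    - [0,0,0.01,0,30]
    - [0,0,0.01,0,30]
    - [0,0,0.01,0,30]
    - [0,0,0,0,30]

```text
time: 18.12
tool_pos: [0.5328, 0.0966, 0.1028]
tcp_rot: [-2.165, -2.274, 0.003]
wrist_force: [-0.0, -0.8, 0.1]
width: 0.351
```

Request:
play_rows:
  motion:
    - [0,0,0,0,30]
    - [0,0,0,0,30]

```text
time: 18.38
tool_pos: [0.5343, 0.0968, 0.1048]
tcp_rot: [2.166, 2.275, 0.001]
wrist_force: [1.3, -0.7, -0.9]
width: 0.351
```

```bash
python3 - <<'E'
from h import *
mv(W([-.132,.06,.1035]),.049)
E
```

```text
t 18.38 pos [0.5343 0.0968 0.1048] x [-0.049  0.999  0.   ] y [0.999 0.049 0.001] z [ 0.001  0.    -1.   ] F [ 1.34 -0.74 -0.91] w 29.9 q6 [0.13 0.13 2.01 0.   1.   0.08]
turn about tool z: units 0.0 deg 0.01
after turn: x [-0.049  0.999  0.   ] y [0.999 0.049 0.001]
shift tool mm [-1.1 -0.6  1.3]
```

Request:
play_rows:
  motion:
    - [0,0,0,0,4]
    - [0,0,0,0,4]
    - [0,0,0,0,4]
    - [0,0,0,0,4]
    - [0,0,0,0,4]
  squeeze: 40

```text
time: 19.0
tool_pos: [0.5341, 0.0968, 0.1047]
tcp_rot: [2.166, 2.275, 0.001]
wrist_force: [-1.3, -0.8, 4.3]
width: 0.1
```

Request:
play_rows:
  motion:
    - [0,0,0.002,0,4]
    - [0,0,0.005,0,4]
    - [0,0,0.007,0,4]
    - [0,0,0.007,0,4]
    - [0,0,0.007,0,4]

```text
time: 19.62
tool_pos: [0.5341, 0.0968, 0.0767]
tcp_rot: [2.166, 2.275, 0.001]
wrist_force: [-2.5, -0.1, 6.5]
width: 0.101
```

```bash
python3 - <<'E'
from h import *
mv(W([-.132,.06,.1048-.0785]),.049)
E
```

```text
t 19.62 pos [0.5341 0.0968 0.0767] x [-0.049  0.999  0.   ] y [0.999 0.049 0.   ] z [ 0.  0. -1.] F [-2.47 -0.08  6.46] w 8.6 q6 [0.13 0.16 2.03 0.   0.95 0.08]
turn about tool z: units 0.0 deg 0.01
after turn: x [-0.049  0.999  0.   ] y [0.999 0.049 0.   ]
shift tool mm [-1.1 -0.5 50.4]
```

Gripped, moving smoothly with about 6.5 N; 50 mm to go.

Request:
play_rows:
  motion:
    - [0,0,0.007,0,4]
    - [0,0,0.007,0,4]
    - [0,0,0.007,0,4]
    - [0,0,0.007,0,4]
    - [0,0,0.006,0,4]

```text
time: 20.25
tool_pos: [0.5341, 0.0968, 0.0426]
tcp_rot: [2.166, 2.275, 0.0]
wrist_force: [-2.8, -0.4, 7.5]
width: 0.095
```

Request:
play_rows:
  motion:
    - [0,0,0.005,0,4]
    - [0,0,0.004,0,4]
    - [0,0,0.003,0,4]
    - [0,0,0.002,0,4]
    - [0,0,0,0,4]

```text
time: 20.88
tool_pos: [0.5341, 0.0968, 0.0284]
tcp_rot: [2.166, 2.275, 0.001]
wrist_force: [-0.7, -0.1, 3.2]
width: 0.101
```

```bash
python3 - <<'E'
from h import *
mv(W([-.132,.06,.1048-.0785]),.049)
E
```

```text
t 20.88 pos [0.5341 0.0968 0.0284] x [-0.049  0.999  0.   ] y [0.999 0.049 0.   ] z [ 0.  0. -1.] F [-0.74 -0.12  3.16] w 8.6 q6 [ 0.13  0.23  2.06 -0.    0.85  0.08]
turn about tool z: units 0.0 deg 0.01
after turn: x [-0.049  0.999  0.   ] y [0.999 0.049 0.   ]
shift tool mm [-1.1 -0.5  2.1]
```

Request:
play_rows:
  motion:
    - [0,0,0.002,0,4]
    - [0,0,0.001,0,4]
    - [0,0,0,0,4]

```text
time: 21.25
tool_pos: [0.5341, 0.0968, 0.0262]
tcp_rot: [2.166, 2.275, 0.0]
wrist_force: [-3.7, -1.0, 8.7]
width: 0.093
```

Request:
play_rows:
  motion:
    - [0,0,0.001,0,4]
    - [0,0,0,0,4]

```text
time: 21.5
tool_pos: [0.5342, 0.0968, 0.0262]
tcp_rot: [2.166, 2.275, -0.0]
wrist_force: [-6.0, -1.0, 15.8]
width: 0.097
```

Request:
play_rows:
  motion:
    - [0,0,-0.001,0,4]
    - [0,0,0,0,15]
    - [0,0,0,0,30]
    - [0,0,0,0,30]
    - [0,0,0,0,30]

```text
time: 22.12
tool_pos: [0.5337, 0.0967, 0.025]
tcp_rot: [-2.166, -2.275, 0.001]
wrist_force: [1.0, 0.6, -0.0]
width: 0.352
```

Request:
play_rows:
  motion:
    - [0,0,-0.01,0,30]
    - [0,0,-0.02,0,30]
    - [0,0,-0.03,0,30]
    - [0,0,-0.04,0,30]
    - [0,0,-0.05,0,30]

```text
time: 22.75
tool_pos: [0.533, 0.0966, 0.1763]
tcp_rot: [-2.166, -2.274, 0.002]
wrist_force: [1.1, -0.3, 0.5]
width: 0.351
```

Request:
play_rows:
  motion:
    - [0,-0.05,-0.03,0,30]
    - [0,-0.03,0,0,30]
    - [0,0,0,0,30]
    - [0,0,0,0,30]
    - [0,0,0,0,30]

```text
time: 23.38
tool_pos: [0.4547, 0.0928, 0.2052]
tcp_rot: [2.166, 2.275, -0.0]
wrist_force: [0.2, 1.1, 0.2]
width: 0.352
```

```bash
python3 - <<'E'
from h import *
mv([.45,.1,.2])
P=read_camera("side")[:,:,::-1][130:350,200:400]
T=read_camera("top")[:,:,::-1][120:270,200:420]
P=cv2.resize(np.ascontiguousarray(P),(400,440),interpolation=cv2.INTER_CUBIC);T=cv2.resize(np.ascontiguousarray(T),(400,273),interpolation=cv2.INTER_CUBIC)
c=np.zeros((440,800,3),np.uint8);c[:,:400]=P;c[:273,400:]=T
cv2.imwrite("pics/f.png",c)
E
```

```text
t 23.38 pos [0.4547 0.0928 0.2052] x [-0.049  0.999 -0.   ] y [ 0.999  0.049 -0.   ] z [-0. -0. -1.] F [0.17 1.07 0.21] w 30.0 q6 [ 0.15 -0.12  2.07 -0.    1.2   0.1 ]
shift tool mm [ 7.4 -4.3  5.2]
```

View pics/f.png

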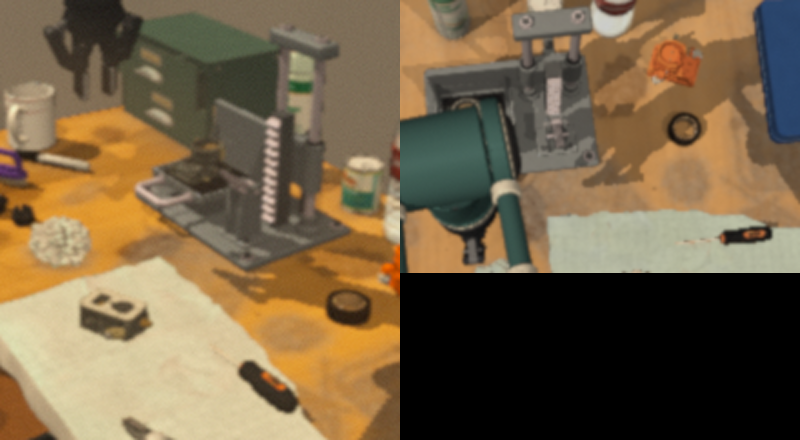

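```bash
python3 -c "
from h import *
print(finish_job())"
```

```text
the job is handed in; nothing more can be done
None
```

I handed the job in at about 23 s of the 67 s allowed; `finish_job()` gives no verdict, so the result rests on my own checks.

**What I did:** I gripped the screwdriver by its handle and passed the shank through the gap below the pawl. I lifted and swept the pawl over to the front, then laid the screwdriver back on the bench near where it had been. I then pinched the table's front bar and lowered it at about 56 mm/s, slowing near the bottom.

**Last checks:**
- **Pawl:** the side view after the flick showed it lying back at the front. Its angle cannot be read directly, and in the final picture it is only just visible.
- **Table:** it travelled 78.5 mm, matching its starting height, and stopped on the buffer as the push rose to about 16 N.
- **Carburettor:** the final side view shows it standing on the table. The arm hid it from the top camera, so I did not measure its offset from the middle.
- **Screwdriver:** it is on the bench, well clear of the stand.
- **Other things on the bench:** those in the final picture look undisturbed. I did not measure any of them, and the pliers and mug were only partly checked.

No check failed. The one thing that disagreed on the way was that the arm springs for about half a second after a fast move, so I waited and corrected before putting the shank in.

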